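Clamp a mended bronze sherd and hold the pressure

TASK

Two bronze sherds lie freshly glued on the cork bed of the blue mending press. Push the press's sprung arm down by its red tab until the catch holds it by itself and take the gripper off it; then press the green knob on the arm down 12 mm, never to the bottom of its stroke, and finish while still holding it there, leaving the jar, the copper tube and the pliers undisturbed. The program ends with the robot holding the knob down, not letting go.

Things in the scene. Friction and masses are not known exactly. Their poses are not given: they have to be found in the camera images.
- press: Blue mending press, fixed. Base plate 300 x 110 x 12 mm (155 mm to its -x, 145 mm to its +x side). Origin on the table, straight below the green knob's axis when the arm is level. Own x points from the red tab to the hinge; the hinge axis is parallel to own y, at x +110, z 90 mm. Under the knob: cork bed with sherds, tops at 46 mm. Catch post at x -60 to -84 mm, 74 mm high.
- clamp_arm (a joint): Angle of the aluminium arm, rad: 0 = sprung up, tab end raised 0.35 rad above level; grows as pressed; 0.35 = level. Lifts the tab with 2 to 4 N, up to about 8 N while passing the catch. The catch snaps over at about 0.345 to 0.355, so press on to the rigid stop at 0.362; let go, the arm then rests on the catch near 0.35. Not pushed that far, it springs back up to 0.
- tab_top (a point): Centre of the top face of the red tab (64 mm along the arm x 60 mm wide x 14 mm thick) at the arm's free end, 240 mm from the hinge axis, 10 mm above the arm's centre line (which passes through the hinge axis). Arm level: press x -130 mm, height 100 mm; arm up: x -112 mm, height 182 mm. Own x runs along the arm to the hinge, z square to the top face.
- plunger (a joint): Travel of the green knob into its sleeve, m: 0 = fully out, 0.022 = bottomed. Spring: 2.5 N to start moving, then 0.45 N per mm more, so about 8 N at 12 mm.
- knob_top (a point): Centre of the flat top of the green mushroom knob (40 mm across, 16 mm thick) on the arm, 110 mm from the hinge axis; 68 mm above the arm's centre line when out. Arm level: top 158 mm above the table, straight above the press origin; pressed 12 mm: 146 mm (the push may also sink the arm 1 mm onto its stop). It moves square to the arm.
- catch (a joint): Retraction of the brass catch slide under the arm, m: 0 = sprung out (also when engaged over the arm's pin), up to about 0.008 while the pin is passing. It works by itself; do not touch it.
- pigment_jar: Dark red jar with a white lid, 60 mm across, 85 mm high, standing loose beside the press. Origin at the centre of its underside.
- copper_tube: Copper tube offcut, 56 mm across, 110 mm high, standing loose on end. Origin at the centre of its lower end.
- pliers: Pliers with one yellow and one black handle, lying flat and loose, 160 mm long, about 60 mm wide, 16 mm high. Origin on the table near the middle; jaws towards own +x.
There are look-alikes about, which are no part of the job. What is shaped like the copper_tube but yellow is not meant. What is shaped like the pigment_jar but purple is not meant.

How it is judged:
By the outcome, as a careful person would: the job done as asked, in the order asked, and still so for the second after the job is handed in, while the arm keeps its last pose, push and grip.
It also fails if it takes over 42 s, if anything falls off the work surface, if the arm or the gripper's body presses on something with over 40 N, if the wrist force passes 120 N, or if a joint passes its speed limit or range.

ROBOT

A 6-joint arm with a two-finger parallel gripper is mounted at the origin on the work surface. World frame = base frame: x ahead of the robot, y to its left, z up, the work surface at z = 0. Lengths are in mm, angles in rad, forces in N, time in s.
With the tool pointing down it reaches from about 300 to 850 mm from the base axis. Payload 4.2 kg.
Tool frame: the origin (TCP) lies midway between the tips of the shut fingers; the grasp point (between the pads) lies 19 mm behind it; z points along the fingers, y is the line along which they close (so a half turn about z gives the same grasp; the last joint's range is limited). The gripper opens to 91 mm and grips with 3 to 60 N. Pads are 32 mm wide; open, the fingers measure 118 mm over their backs; the gripper's body (76 mm by 178 mm) begins 60 mm behind the grasp point.
Start: joints at [-1.231, 0.32, 1.565, -0, 1.257, -0.02], TCP at [202.454, -538.197, 213.976] pointing down, gripper open.
Joint ranges: [-3.11, 3.11], [-0.84, 2.01], [0.21, 2.61], [-1.34, 4.49], [0.05, 2.63], [-2.56, 2.56]. Speed limits (rad/s): [2.57, 2.57, 3.14, 3.14, 3.14, 3.14].

INTERFACE

Orientations are given as a rotation vector (axis times angle).
In Python, from station import env, cams, job gives the robot as it stands. The module is installed in compiled form; this text tells all that it offers.
- The arm moves only by the shell command python3 -m creep 'ROWS' [FORCE]. ROWS is JSON, a list of rows, each an object of numbers: "dx", "dy", "dz": the shift along the tool's x, y, z in mm; "wx", "wy", "wz": the turn, a rotation vector about the tool's x, y, z in rad; "grip": the closure, from 0 (fully open) to 1 (shut). In form: [{"dx": .., "dy": .., "dz": .., "wx": .., "wy": .., "wz": .., "grip": ..}, ...]. A call has 1 to 12 rows; each row is the pose to reach, as a shift and turn from the pose commanded when the call began, along the tool's axes at that moment; what a row does not reach only later rows make up. A row lasts 1/8 s, in which the tool goes at most 62.5 mm and 10.7 degrees, less where a joint would pass 70% of its speed; a pose out of reach is approached as far as the arm can. A call with a gripper value outside its range is refused whole. The fingers move at their own pace and stop on an object; FORCE is the grip in N (left out, the last holds). Time passes only in rows, so rows that repeat a pose let the fingers close. It gives the time, the measured TCP pose, the force, the opening and the grip force at its end, in the units of the state.
- env.get_state(): the state, without advancing time (a new reading comes with each control period).
- cams.snapshot(name): name is "scene" or "top" or "wrist"; returns the picture (400x640x3 uint8, blue, green, red); there is no depth.
- cams.get_calibration(name): a dict with "camera_matrix" (3x3 intrinsics, pixels), "extrinsics" (4x4, takes a point from world to camera coordinates). Camera axes: x right, y up, looking along -z (the intrinsics and any distortion apply to the point x, -y, -z); pixel columns grow to the right and rows downward; lengths in mm; the calibration is good to about 2 mm. A picture is of the moment at which its call begins: read the wrist's pose just before it. get_calibration takes no time and is no camera call; for the wrist camera it gives the pose at the moment of the call.
- job.finish_job(): hands the job in; it is judged then, once.
Trained networks look in the newest picture that a camera, given by its name, has taken for a name from the list of things; names that differ only in an ending like _2 or _b are one class to them, and where a whole thing is asked for, a point or a joint stands for the part that bears it (a point fixed in the world has none). Each returns a list of dicts, best first, with "score" (0 to 1); they miss things now and then, are a little off and sometimes report something else, mostly with a low value. They report only what shows in the picture. A call takes as long as a camera call. They do not tell look-alikes from the thing itself.
- cams.regions_of(camera, name): "region" (400x640 bool, what is visible of it) and "bbox" ([left, top, width, height] in pixels, round what is visible of it).
The state is a dict: "time_s": time; "q": joint angles; "dq": joint speeds; "joint_efforts": joint torques, N m; "position": TCP position; "eef_rot": TCP orientation; "contact_force": force on the tool from outside, world axes, zero at the start; "wrist_torque": the same for the moment, N m; "grip_width": finger opening in mm; "gripper_force": force on a finger pad.
Only numpy, scipy, OpenCV 4.12 (cv2) and the standard library are available. Lean on these libraries where they do the work, as an engineer would, in place of code of your own. Each camera call takes 0.05 s, during which the arm holds its last target. There are 200 camera calls.

## Working session

There is one attempt and no reset: what is moved stays moved. The work goes in short steps, Python scripts to look and compute and a shell command to move; the robot and the scene stay as the last step left them, time stands still between calls to the robot, and variables do not carry over. Pictures are saved under pics/ and viewed, at most 10 in all, crops included, and the job is handed in when it is done.

```bash
mkdir -p pics
python3 - <<'E'
from station import env,cams
import cv2,numpy as np
np.set_printoptions(precision=3,suppress=True)
for c in("scene","top"):
    im=cams.snapshot(c); cv2.imwrite(f"pics/{c}0.png",im)
    k=cams.get_calibration(c); print(c,k)
    for n in("press","tab_top","knob_top","pigment_jar","copper_tube","pliers"):
        for r in cams.regions_of(c,n)[:3]: 
            ys,xs=np.nonzero(r["region"]); print(n,round(r["score"],2),r["bbox"],xs.mean().round(1),ys.mean().round(1))
s=env.get_state();print(s)
E
```

```text
scene {'camera_matrix': array([[433.749,   0.   , 312.431],
       [  0.   , 433.749, 194.518],
       [  0.   ,   0.   ,   1.   ]]), 'extrinsics': array([[   -0.59 ,     0.807,    -0.008,   315.59 ],
       [   -0.642,    -0.464,     0.611,   328.311],
       [    0.489,     0.365,     0.792, -1420.092],
       [    0.   ,     0.   ,     0.   ,     1.   ]])}
press 0.86 [288.7, 163.5, 70.9, 159.0] 326.2 252.7
press 0.51 [394.9, 223.7, 30.2, 34.8] 408.6 242.0
tab_top 0.61 [306.7, 164.3, 45.8, 129.0] 328.3 221.5
knob_top 0.81 [312.9, 219.9, 21.0, 20.5] 323.4 228.4
pigment_jar 0.71 [394.3, 222.5, 28.9, 36.6] 408.8 241.7
pigment_jar 0.71 [415.8, 192.6, 31.0, 38.2] 430.2 211.9
copper_tube 0.65 [231.0, 171.0, 28.4, 43.9] 245.4 193.2
copper_tube 0.63 [238.7, 216.2, 25.6, 37.6] 251.8 234.4
pliers 0.76 [387.1, 290.0, 26.9, 72.9] 401.6 319.3
top {'camera_matrix': array([[443.479,   0.   , 324.638],
       [  0.   , 443.479, 206.025],
       [  0.   ,   0.   ,   1.   ]]), 'extrinsics': array([[    0.023,    -1.   ,    -0.018,    76.886],
       [    0.984,     0.019,     0.176,  -612.063],
    
[... 462 characters left out ...]
5.4] 311.0 189.6
copper_tube 0.92 [396.5, 174.0, 31.1, 31.7] 409.0 189.3
copper_tube 0.64 [362.2, 140.6, 27.1, 33.7] 372.1 156.9
copper_tube 0.27 [236.7, 226.2, 27.9, 22.1] 250.5 237.5
pliers 0.66 [208.7, 153.7, 40.5, 50.4] 228.4 179.9
{'time_s': 0.7, 'q': array([-1.231,  0.32 ,  1.564,  0.   ,  1.257, -0.02 ]), 'dq': array([-0.001,  0.001, -0.001,  0.001,  0.   , -0.001]), 'joint_efforts': array([  0.001, -41.223, -23.219,   0.073,   0.038,  -0.   ]), 'position': array([ 202.447, -538.203,  213.996]), 'eef_rot': array([3.091, 0.562, 0.   ]), 'contact_force': array([-0.128,  0.017,  1.3  ]), 'wrist_torque': array([-0.086, -0.014,  0.003]), 'gripper_force': 0.0, 'grip_width': 91.277007972999}
```

Run:
```python
import cv2,numpy as np
a=cv2.imread("pics/scene0.png")[140:390,200:460]; b=cv2.imread("pics/top0.png")[110:320,190:450]
b=cv2.copyMakeBorder(b,0,40,0,0,cv2.BORDER_CONSTANT)
cv2.imwrite("pics/both.png",cv2.resize(np.hstack([a,b]),(800,384),interpolation=cv2.INTER_CUBIC))
```

```text
(no output)
```

View pics/both.png

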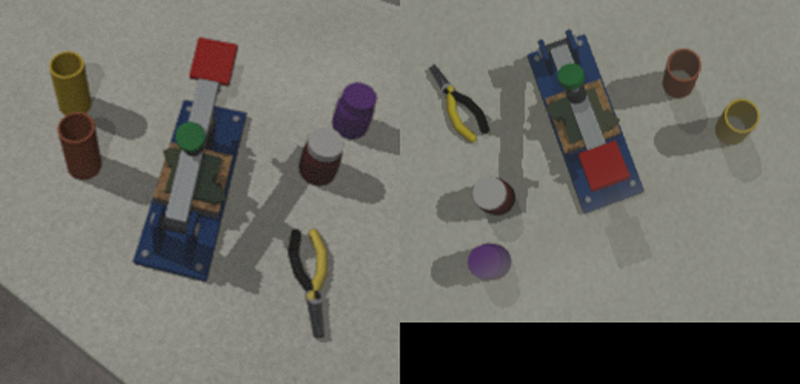

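Left half (scene camera): red tab at crop (214,60), green knob (190,137), jar with white lid (320,157), purple look-alike (355,110), copper tube (80,147), yellow look-alike (70,82), pliers (310,280). In the top view the tab is at (604,167) and the knob at (570,76). There is only one press, one red tab and one green knob, so neither can be mistaken. Next I fit the press pose.

```bash
cat > h.py <<'E'
import numpy as np,cv2
from scipy.optimize import least_squares
np.set_printoptions(precision=2,suppress=True)
def proj(k,P):
    E=k["extrinsics"];p=np.atleast_2d(P)@E[:3,:3].T+E[:3,3]
    x=np.c_[p[:,0],-p[:,1]]/(-p[:,2:]); K=k["camera_matrix"]
    return x*[K[0,0],K[1,1]]+K[:2,2]
def mask(im,c):
    h=cv2.cvtColor(im,cv2.COLOR_BGR2HSV)
    H,S,V=h[...,0],h[...,1],h[...,2]
    m={"red":((H<6)|(H>174))&(S>170)&(V>110),"green":(H>45)&(H<75)&(S>110)&(V>50),"blue":(H>100)&(H<125)&(S>120)}[c]
    n,l,s,ce=cv2.connectedComponentsWithStats(m.astype(np.uint8))
    i=1+s[1:,4].argmax(); return l==i,s[i],ce[i]
def pt(P,l): # press local -> world
    x,y,a=P; l=np.atleast_2d(l); c,s=np.cos(a),np.sin(a)
    return np.c_[x+c*l[:,0]-s*l[:,1],y+s*l[:,0]+c*l[:,1],l[:,2]]
def armpt(th,d,n,w=0): # d from hinge, n above line
    e=.35-th; return [110-d*np.cos(e)+n*np.sin(e),w,90+d*np.sin(e)+n*np.cos(e)]
E
python3 - <<'E'
from h import *
from station import cams
K={c:cams.get_calibration(c) for c in("scene","top")};obs=[]
tab=[armpt(0,d,10,w) for d,w in((208,30),(208,-30),(272,30),(272,-30))]
for c in K:
    im=cv2.imread(f"pics/{c}0.png")
    for col in("red","green"):
        m,s,ce=mask(im,col);print(c,col,s,ce)
        if col=="red": obs.append((c,armpt(0,240,8),ce))
        else: obs.append((c,armpt(0,110,64),ce))
    m,s,ce=mask(im,"blue")
    q=cv2.minAreaRect(np.argwhere(m)[:,::-1].astype(np.float32));print(c,"blue",q)
f=lambda P:np.concatenate([(proj(K[c],pt(P,l))[0]-o) for c,l,o in obs])
for a0 in(0,1.5,3,4.5):
    r=least_squares(f,[400,0,a0]);
    print(r.cost,r.x,r.fun)
    best=r if a0==0 or r.cost<best.cost else best
P=best.x
# free triangulation
for i,n in((0,"tab"),(1,"knob")):
    g=lambda X:np.concatenate([proj(K[c],X)[0]-o for c,l,o in(obs[i],obs[i+2])])
    r=least_squares(g,[400,0,150]);print(n,r.x,r.fun,"model",pt(P,obs[i][1]))
cor=[[x,y,12] for x,y in((-155,-55),(-155,55),(145,55),(145,-55))]
vis=[]
for c in K:
    im=cv2.imread(f"pics/{c}0.png");z=4
    x0,y0=(260,150) if c=="scene" else (240,120)
    im=cv2.resize(im[y0:y0+150 if c=="top" else y0+180,x0:x0+100],None,fx=z,fy=z)
    im=cv2.copyMakeBorder(im,0,0 if c=="scene" else 120,0,0,0)[:600]
    for L in(cor,tab[:2]+tab[:1:-1]):
        p=((proj(K[c],pt(P,L))-[x0,y0]+.5)*z).astype(int);cv2.polylines(im,[p],True,(255,255,255),1)
    vis.append(im)
h=min(v.shape[0] for v in vis);cv2.imwrite("pics/fit.png",np.hstack([v[:h] for v in vis]))
E
```

```text
scene red [324 165  29  29 591] [338.27 178.95]
scene green [314 220  19  18 263] [323.11 228.55]
scene blue ((315.1603698730469, 297.1886901855469), (47.38938522338867, 39.834556579589844), 15.945395469665527)
top red [307 202  30  30 544] [321.52 216.19]
top green [293 152  17  16 204] [300.96 158.86]
top blue ((311.0540771484375, 147.67568969726562), (29.261545181274414, 9.11666202545166), 72.89727020263672)
0.7674134183146135 [667.8  133.78   0.37] [-0.18  0.48 -0.41  0.39  0.23  0.88 -0.35  0.1 ]
0.767413418314386 [667.8  133.78   0.37] [-0.18  0.48 -0.41  0.39  0.23  0.88 -0.35  0.1 ]
0.7674134183143841 [667.8  133.78   0.37] [-0.18  0.48 -0.41  0.39  0.23  0.88 -0.35  0.1 ]
0.7674134183144333 [667.8  133.78   6.65] [-0.18  0.48 -0.41  0.39  0.23  0.88 -0.35  0.1 ]
tab [564.    93.74 183.34] [-0.15 -0.02 -0.14  0.07] model [[562.74  92.98 179.81]]
knob [694.02 144.02 188.77] [-0.33 -0.05 -0.33  0.17] model [[694.47 144.14 187.84]]
```

View pics/fit.png

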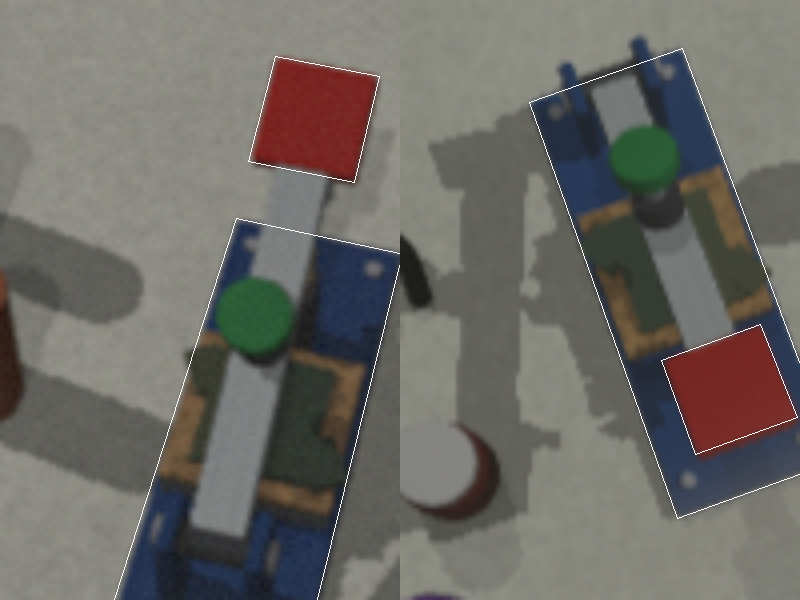

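The overlay matches the base corners and tab edges in both views, so the press is at (668, 134) with yaw 0.37. Next I work out the move above the tab.

```bash
cat >> h.py <<'E'
from scipy.spatial.transform import Rotation as R
P0=(667.8,133.78,.37)
def delta(s,l):
    w=pt(P0,l)[0]; r=R.from_rotvec(s["eef_rot"]).as_matrix()
    print("target",w,"delta tool",r.T@(w-s["position"]),"\nR",r,"toolx yaw",np.arctan2(r[1,0],r[0,0]))
E
python3 - <<'E'
from h import *
from station import env
s=env.get_state();delta(s,[-122,0,250]);
E
```

```text
target [554.06  89.66 250.  ] delta tool [ 550.14 -463.88  -36.07] 
R [[ 0.94  0.35  0.  ]
 [ 0.35 -0.94 -0.  ]
 [-0.    0.   -1.  ]] toolx yaw 0.3597701792078632
```

```bash
python3 -m creep '[{"dx":0,"dy":0,"dz":-36,"wz":0,"grip":1},{"dx":550,"dy":-464,"dz":-36,"grip":1},{"dx":550,"dy":-464,"dz":-36,"grip":1},{"dx":550,"dy":-464,"dz":-36,"grip":1},{"dx":550,"dy":-464,"dz":-36,"grip":1},{"dx":550,"dy":-464,"dz":-36,"grip":1},{"dx":550,"dy":-464,"dz":-36,"grip":1},{"dx":550,"dy":-464,"dz":-36,"grip":1},{"dx":550,"dy":-464,"dz":-36,"grip":1},{"dx":550,"dy":-464,"dz":-36,"grip":1},{"dx":550,"dy":-464,"dz":-36,"grip":1},{"dx":550,"dy":-464,"dz":-36,"grip":1}]' 20
python3 - <<'E'
from h import *
from station import env
s=env.get_state();delta(s,[-122,0,250]);
E
```

```text
target [554.06  89.66 250.  ] delta tool [ 550.14 -463.88  -36.07] 
R [[ 0.94  0.35  0.  ]
 [ 0.35 -0.94 -0.  ]
 [-0.    0.   -1.  ]] toolx yaw 0.3597701792078632$[0]: bad value
```

```bash
python3 -m creep '[{"dx":0,"dy":0,"dz":-36,"wx":0,"wy":0,"wz":0,"grip":1},{"dx":550,"dy":-464,"dz":-36,"wx":0,"wy":0,"wz":0,"grip":1},{"dx":550,"dy":-464,"dz":-36,"wx":0,"wy":0,"wz":0,"grip":1},{"dx":550,"dy":-464,"dz":-36,"wx":0,"wy":0,"wz":0,"grip":1},{"dx":550,"dy":-464,"dz":-36,"wx":0,"wy":0,"wz":0,"grip":1},{"dx":550,"dy":-464,"dz":-36,"wx":0,"wy":0,"wz":0,"grip":1},{"dx":550,"dy":-464,"dz":-36,"wx":0,"wy":0,"wz":0,"grip":1},{"dx":550,"dy":-464,"dz":-36,"wx":0,"wy":0,"wz":0,"grip":1},{"dx":550,"dy":-464,"dz":-36,"wx":0,"wy":0,"wz":0,"grip":1},{"dx":550,"dy":-464,"dz":-36,"wx":0,"wy":0,"wz":0,"grip":1},{"dx":550,"dy":-464,"dz":-36,"wx":0,"wy":0,"wz":0,"grip":1},{"dx":550,"dy":-464,"dz":-36,"wx":0,"wy":0,"wz":0,"grip":1}]' 20
python3 - <<'E'
from h import *
from station import env
s=env.get_state();delta(s,[-122,0,250]);
E
```

```text
time_s: 2.2
position: [539.0, 63.7, 250.2]
eef_rot: [3.09, 0.563, 0.001]
contact_force: [0.3, -0.4, 0.7]
grip_width: 0.3
gripper_force: 0.0
target [554.06  89.66 250.  ] delta tool [ 23.22 -18.97   0.18] 
R [[ 0.94  0.35  0.  ]
 [ 0.35 -0.94 -0.  ]
 [ 0.    0.   -1.  ]] toolx yaw 0.36016115718619907
```

```bash
python3 -m creep '[{"dx":23,"dy":-19,"dz":0,"wx":0,"wy":0,"wz":0,"grip":1},{"dx":23,"dy":-19,"dz":0,"wx":0,"wy":0,"wz":0,"grip":1},{"dx":23,"dy":-19,"dz":45,"wx":0,"wy":0,"wz":0,"grip":1},{"dx":23,"dy":-19,"dz":45,"wx":0,"wy":0,"wz":0,"grip":1}]'
python3 - <<'E'
from h import *
from station import env,cams
s=env.get_state();delta(s,[-122,0,205])
im=cams.snapshot("scene");t=cams.snapshot("top")
cv2.imwrite("pics/c1.png",np.hstack([cv2.resize(im[100:300,240:420],None,fx=2.2,fy=2.2),cv2.resize(t[100:300,240:420],None,fx=2.2,fy=2.2)]))
E
```

```text
time_s: 2.7
position: [550.2, 86.3, 202.3]
eef_rot: [3.091, 0.561, -0.012]
contact_force: [-0.3, -0.4, -0.2]
grip_width: 0.4
gripper_force: 0.0
target [554.06  89.66 205.  ] delta tool [ 4.8  -1.82 -2.77] 
R [[ 0.94  0.35 -0.01]
 [ 0.35 -0.94 -0.  ]
 [-0.01 -0.   -1.  ]] toolx yaw 0.35892008802417746
```

View pics/c1.png

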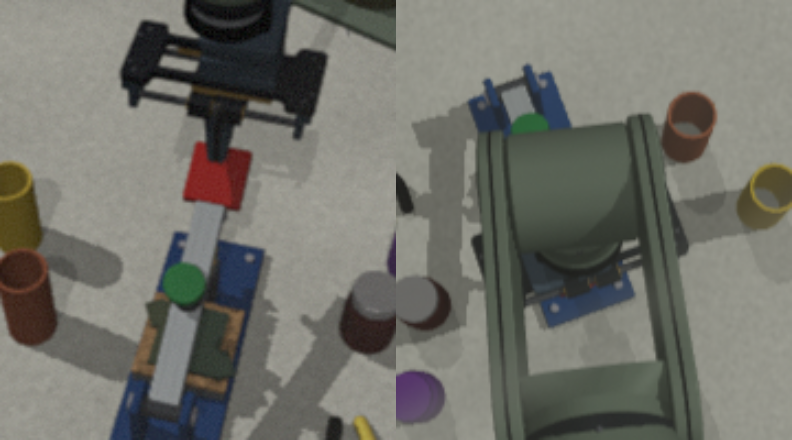

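The left crop shows the shut fingertips just above the red tab's centre line at (217,155), with nothing else near the gripper. I push down in stages.

```bash
python3 -m creep '[{"dx":3,"dy":-1,"dz":5,"wx":0,"wy":0,"wz":0,"grip":1},{"dx":3,"dy":-1,"dz":14,"wx":0,"wy":0,"wz":0,"grip":1},{"dx":3,"dy":-1,"dz":26,"wx":0,"wy":0,"wz":0,"grip":1},{"dx":3,"dy":-1,"dz":38,"wx":0,"wy":0,"wz":0,"grip":1},{"dx":3,"dy":-1,"dz":50,"wx":0,"wy":0,"wz":0,"grip":1},{"dx":3,"dy":-1,"dz":62,"wx":0,"wy":0,"wz":0,"grip":1},{"dx":3,"dy":-1,"dz":74,"wx":0,"wy":0,"wz":0,"grip":1},{"dx":3,"dy":-1,"dz":84,"wx":0,"wy":0,"wz":0,"grip":1},{"dx":3,"dy":-1,"dz":92,"wx":0,"wy":0,"wz":0,"grip":1},{"dx":3,"dy":-1,"dz":98,"wx":0,"wy":0,"wz":0,"grip":1},{"dx":3,"dy":-1,"dz":98,"wx":0,"wy":0,"wz":0,"grip":1}]'
python3 - <<'E'
from h import *
from station import env,cams
s=env.get_state();delta(s,[-122,0,97.2])
E
```

```text
time_s: 4.18
position: [554.7, 89.4, 106.2]
eef_rot: [3.091, 0.562, -0.003]
contact_force: [-2.9, -1.1, 3.3]
grip_width: 0.2
gripper_force: 1.5
target [554.06  89.66  97.2 ] delta tool [-0.51 -0.48  8.98] 
R [[ 0.94  0.35 -0.  ]
 [ 0.35 -0.94 -0.  ]
 [-0.   -0.   -1.  ]] toolx yaw 0.3598398075525852
```

```bash
python3 -m creep '[{"dx":0,"dy":0,"dz":3,"wx":0,"wy":0,"wz":0,"grip":1},{"dx":0,"dy":0,"dz":6,"wx":0,"wy":0,"wz":0,"grip":1},{"dx":0,"dy":0,"dz":8,"wx":0,"wy":0,"wz":0,"grip":1},{"dx":0,"dy":0,"dz":8,"wx":0,"wy":0,"wz":0,"grip":1}]';  python3 -m creep '[{"dx":0,"dy":0,"dz":1,"wx":0,"wy":0,"wz":0,"grip":1},{"dx":0,"dy":0,"dz":1,"wx":0,"wy":0,"wz":0,"grip":1}]'
```

```text
time_s: 4.68
position: [555.3, 89.6, 98.8]
eef_rot: [3.091, 0.562, -0.001]
contact_force: [-3.5, -1.5, 4.7]
grip_width: 0.6
gripper_force: 2.5
time_s: 4.92
position: [555.4, 89.6, 98.0]
eef_rot: [3.091, 0.562, -0.0]
contact_force: [-4.3, -1.8, 5.3]
grip_width: 0.1
gripper_force: 2.5
```

```bash
python3 -m creep '[{"dx":0,"dy":0,"dz":1,"wx":0,"wy":0,"wz":0,"grip":1},{"dx":0,"dy":0,"dz":1,"wx":0,"wy":0,"wz":0,"grip":1}]';  python3 -m creep '[{"dx":0,"dy":0,"dz":0.7,"wx":0,"wy":0,"wz":0,"grip":1},{"dx":0,"dy":0,"dz":0.7,"wx":0,"wy":0,"wz":0,"grip":1}]'
```

```text
time_s: 5.18
position: [555.4, 89.6, 97.5]
eef_rot: [3.091, 0.562, 0.0]
contact_force: [-5.2, -1.9, 8.3]
grip_width: 0.4
gripper_force: 3.8
time_s: 5.42
position: [555.4, 89.6, 97.3]
eef_rot: [3.091, 0.562, 0.001]
contact_force: [-5.9, -1.9, 10.8]
grip_width: 0.1
gripper_force: 5.3
```

```bash
python3 -m creep '[{"dx":0,"dy":0,"dz":1,"wx":0,"wy":0,"wz":0,"grip":1},{"dx":0,"dy":0,"dz":1,"wx":0,"wy":0,"wz":0,"grip":1}]';  python3 -m creep '[{"dx":0,"dy":0,"dz":1,"wx":0,"wy":0,"wz":0,"grip":1},{"dx":0,"dy":0,"dz":1,"wx":0,"wy":0,"wz":0,"grip":1}]'
```

```text
time_s: 5.68
position: [555.5, 89.6, 97.1]
eef_rot: [3.091, 0.562, 0.001]
contact_force: [-6.9, -0.9, 14.8]
grip_width: 0.0
gripper_force: 7.4
time_s: 5.92
position: [555.4, 89.6, 96.8]
eef_rot: [3.091, 0.562, 0.002]
contact_force: [-8.5, -2.5, 19.8]
grip_width: 0.2
gripper_force: 9.6
```

The force climbs while the height stays at 97 mm, so the arm is on its stop. I back off and see whether the catch holds.

```bash
python3 -m creep '[{"dx":0,"dy":0,"dz":-2,"wx":0,"wy":0,"wz":0,"grip":1},{"dx":0,"dy":0,"dz":-5,"wx":0,"wy":0,"wz":0,"grip":1},{"dx":0,"dy":0,"dz":-10,"wx":0,"wy":0,"wz":0,"grip":1},{"dx":0,"dy":0,"dz":-12,"wx":0,"wy":0,"wz":0,"grip":1},{"dx":0,"dy":0,"dz":-12,"wx":0,"wy":0,"wz":0,"grip":1}]'
```

```text
time_s: 6.55
position: [556.0, 89.8, 106.1]
eef_rot: [3.091, 0.562, 0.001]
contact_force: [-0.4, -0.1, 1.0]
grip_width: 0.3
gripper_force: 0.0
```

```bash
python3 -m creep '[{"dx":0,"dy":0,"dz":-50,"wx":0,"wy":0,"wz":0,"grip":1},{"dx":0,"dy":0,"dz":-94,"wx":0,"wy":0,"wz":0,"grip":1},{"dx":0,"dy":0,"dz":-94,"wx":0,"wy":0,"wz":0,"grip":1},{"dx":0,"dy":0,"dz":-94,"wx":0,"wy":0,"wz":0,"grip":1}]';  python3 - <<'E'
from h import *
from station import env,cams
s=env.get_state();delta(s,[0,0,180])
k=cams.get_calibration("scene");im=cams.snapshot("scene");vis=im.copy()
for col,d,n in(("red",240,8),("green",110,64)):
    m,st,ce=mask(im,col);print(col,ce,"model level",proj(k,pt(P0,armpt(.35,d,n))),"up",proj(k,pt(P0,armpt(0,d,n))))
cv2.imwrite("pics/c2.png",cv2.resize(im[100:320,240:420],None,fx=2.5,fy=2.5))
E
```

```text
time_s: 7.05
position: [555.0, 89.6, 199.4]
eef_rot: [-3.091, -0.562, 0.002]
contact_force: [-0.5, 0.2, -0.2]
grip_width: 0.2
gripper_force: 0.0
target [667.8  133.78 180.  ] delta tool [121.12  -1.64  19.29] 
R [[ 0.94  0.35 -0.  ]
 [ 0.35 -0.94 -0.  ]
 [-0.   -0.   -1.  ]] toolx yaw 0.35980685802601897
red [338.58 195.55] model level [[338.37 195.78]] up [[338.11 179.44]]
green [325.91 226.71] model level [[325.79 226.71]] up [[322.69 228.94]]
```

View pics/c2.png

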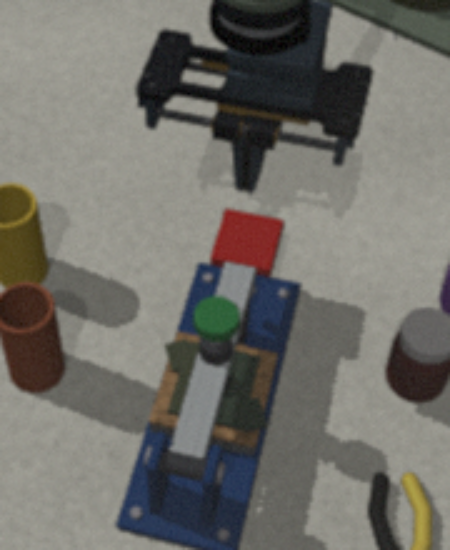

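The catch holds: the arm is level, with the red tab at crop (248,240) and the knob at (217,318), matching the level model within 0.3 px. Next, above the knob.

```bash
python3 -m creep '[{"dx":60,"dy":-1,"dz":0,"wx":0,"wy":0,"wz":0,"grip":1},{"dx":121,"dy":-2,"dz":0,"wx":0,"wy":0,"wz":0,"grip":1},{"dx":121,"dy":-2,"dz":0,"wx":0,"wy":0,"wz":0,"grip":1},{"dx":121,"dy":-2,"dz":25,"wx":0,"wy":0,"wz":0,"grip":1},{"dx":121,"dy":-2,"dz":30,"wx":0,"wy":0,"wz":0,"grip":1},{"dx":121,"dy":-2,"dz":30,"wx":0,"wy":0,"wz":0,"grip":1},{"dx":121,"dy":-2,"dz":30,"wx":0,"wy":0,"wz":0,"grip":1}]';  python3 - <<'E'
from h import *
from station import env,cams
s=env.get_state();delta(s,[0,0,158])
im=cams.snapshot("scene")
cv2.imwrite("pics/c3.png",cv2.resize(im[140:320,240:420],None,fx=3,fy=3))
E
```

```text
time_s: 7.98
position: [668.2, 134.0, 171.3]
eef_rot: [3.091, 0.562, 0.002]
contact_force: [0.4, -0.4, 0.8]
grip_width: 0.5
gripper_force: 0.0
target [667.8  133.78 158.  ] delta tool [-0.47  0.06 13.29] 
R [[ 0.94  0.35  0.  ]
 [ 0.35 -0.94  0.  ]
 [ 0.    0.   -1.  ]] toolx yaw 0.35964796428647505
```

View pics/c3.png

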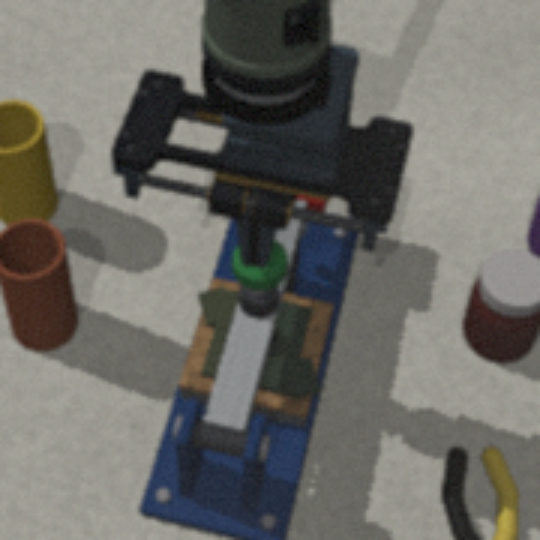

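The fingertips are over the middle of the knob (crop 258,255), and the gripper is clear of the tube and the jar. Pressing gently now.

```bash
python3 -m creep '[{"dx":0,"dy":0,"dz":6,"wx":0,"wy":0,"wz":0,"grip":1},{"dx":0,"dy":0,"dz":11,"wx":0,"wy":0,"wz":0,"grip":1},{"dx":0,"dy":0,"dz":11,"wx":0,"wy":0,"wz":0,"grip":1}]';python3 -m creep '[{"dx":0,"dy":0,"dz":2,"wx":0,"wy":0,"wz":0,"grip":1},{"dx":0,"dy":0,"dz":4,"wx":0,"wy":0,"wz":0,"grip":1},{"dx":0,"dy":0,"dz":4,"wx":0,"wy":0,"wz":0,"grip":1}]';python3 -m creep '[{"dx":0,"dy":0,"dz":2,"wx":0,"wy":0,"wz":0,"grip":1},{"dx":0,"dy":0,"dz":4,"wx":0,"wy":0,"wz":0,"grip":1},{"dx":0,"dy":0,"dz":4,"wx":0,"wy":0,"wz":0,"grip":1},{"dx":0,"dy":0,"dz":4,"wx":0,"wy":0,"wz":0,"grip":1}]'
```

```text
time_s: 8.4
position: [667.9, 134.1, 158.8]
eef_rot: [3.091, 0.562, -0.001]
contact_force: [0.5, 0.2, -0.9]
grip_width: 0.1
gripper_force: 0.0
time_s: 8.78
position: [668.1, 134.1, 155.6]
eef_rot: [3.091, 0.562, 0.0]
contact_force: [-0.9, 0.3, 3.4]
grip_width: 0.2
gripper_force: 1.7
time_s: 9.28
position: [668.1, 134.1, 151.5]
eef_rot: [3.091, 0.562, 0.0]
contact_force: [-1.8, -0.6, 5.7]
grip_width: 0.2
gripper_force: 2.6
```

```bash
python3 -m creep '[{"dx":0,"dy":0,"dz":2,"wx":0,"wy":0,"wz":0,"grip":1},{"dx":0,"dy":0,"dz":4,"wx":0,"wy":0,"wz":0,"grip":1},{"dx":0,"dy":0,"dz":5.5,"wx":0,"wy":0,"wz":0,"grip":1},{"dx":0,"dy":0,"dz":5.5,"wx":0,"wy":0,"wz":0,"grip":1},{"dx":0,"dy":0,"dz":5.5,"wx":0,"wy":0,"wz":0,"grip":1},{"dx":0,"dy":0,"dz":5.5,"wx":0,"wy":0,"wz":0,"grip":1}]';  python3 - <<'E'
from h import *
from station import env,cams
k=cams.get_calibration("scene")
for i in range(5):
    im=cams.snapshot("scene");s=env.get_state();print(s["position"],s["contact_force"])
for d,n,c in((240,8,"red"),):
    for th in(.35,.362): print(mask(im,c)[2],proj(k,pt(P0,armpt(th,d,n))))
cv2.imwrite("pics/c4.png",cv2.resize(im[140:320,240:420],None,fx=3,fy=3))
E
```

```text
time_s: 10.02
position: [668.1, 134.1, 146.6]
eef_rot: [3.091, 0.562, 0.001]
contact_force: [-1.9, -0.7, 6.7]
grip_width: 0.3
gripper_force: 3.7
[668.08 134.08 146.6 ] [-1.81 -0.14  6.26]
[668.06 134.08 146.59] [-1.82 -1.33  7.77]
[668.06 134.05 146.62] [-2.69 -1.23  6.97]
[668.06 134.09 146.6 ] [-1.93 -2.1   7.36]
[668.06 134.07 146.6 ] [-2.97 -0.2   7.57]
[175.71  75.33] [[338.37 195.78]]
[175.71  75.33] [[338.33 196.49]]
```

View pics/c4.png

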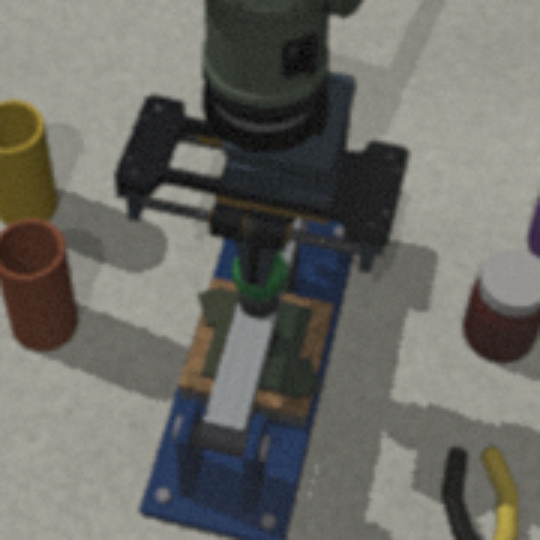

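The knob is partly into its sleeve, the arm is still level, and the neighbours haven't moved. It needs about 1 mm more to allow for the arm sinking.

```bash
python3 -m creep '[{"dx":0,"dy":0,"dz":1.2,"wx":0,"wy":0,"wz":0,"grip":1},{"dx":0,"dy":0,"dz":1.2,"wx":0,"wy":0,"wz":0,"grip":1},{"dx":0,"dy":0,"dz":1.2,"wx":0,"wy":0,"wz":0,"grip":1},{"dx":0,"dy":0,"dz":1.2,"wx":0,"wy":0,"wz":0,"grip":1}]';  python3 - <<'E'
from h import *
from station import env,cams
f=[]
for i in range(10):
    cams.snapshot("scene");s=env.get_state();f.append(np.r_[s["position"],s["contact_force"]])
print(np.mean(f,0))
E
```

```text
time_s: 10.78
position: [668.1, 134.1, 145.5]
eef_rot: [3.091, 0.562, 0.001]
contact_force: [-2.6, -0.4, 7.4]
grip_width: 0.2
gripper_force: 3.9
[668.06 134.08 145.54  -2.73  -0.42   7.8 ]
```

```bash
python3 -c "
from station import job
print(job.finish_job())"
```

```text
the job is handed in; nothing more can be done
None
```

I handed the job in with the robot still holding the green knob about 12 mm down (7.8 N on it, short of its 22 mm bottom); before that the press arm latched and the gripper came off it, and in the camera views the jar and copper tube had not moved, though the pliers were only partly in view.

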